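Pop the tea light tray out of the warmer and catch it

ROBOT

A 6-joint arm with a two-finger parallel gripper is mounted at the origin on a cart in front of the work surface, level with it; the furniture and walls round the work are solid. World frame = base frame: x ahead of the robot, y to its left, z up, the work surface at z = 0. Lengths are in mm, angles in degrees, forces in N, time in s.
With the tool pointing down it reaches from about 325 to 875 mm from the base axis. Payload 4.4 kg.
Tool frame: the origin (TCP) lies at the centre of the arm's flange, where the gripper is bolted on; the fingertips stand 173 mm ahead of it and the grasp point (between the pads) lies 155 mm ahead of it (grasp_offset is the z of the grasp point in the tool frame, in mm); z points along the fingers, x is the direction in which the jaws open and shut, and the axes are right-handed (so a half turn about z gives the same grasp; the last joint's range is limited). The gripper opens to 85 mm and grips with 20 to 120 N. Pads are 22 mm wide; open, the fingers measure 114 mm over their backs; the gripper's body (76 mm by 85 mm) begins 54 mm behind the grasp point. The pads swing forward as they close: fully open they stand 13 mm farther back than shut.
Start: joints at [-80.587, 11.837, 88.321, -0, 79.842, -8.623], TCP at [178.023, -546.751, 404.682] pointing down, gripper open.
Joint ranges: [-156.59, 156.59], [-49.26, 127.26], [12.9, 141.05], [-63.56, 243.56], [4.71, 150.69], [-161.64, 161.64]. Speed limits (degrees/s): [159.86, 159.86, 180, 180, 180, 180].

INTERFACE

Orientations are given as a 3x3 rotation matrix whose columns are the frame's x, y, z axes.
In Python, from plant import * gives the robot as it stands.
- The arm moves only by the tool step_arm, never from a script. Its argument "moves" is a list of rows, each a list of 3 entries, a list of its own where there are three numbers: the opening in per cent of the stroke, from 0 (shut) to 100 (fully open), then the shift along the world's x, y, z in mm, then the turn, a rotation vector about the world's x, y, z in rad. In form: [[grip, [x, y, z], [wx, wy, wz]], ...]. A call has exactly 5 rows; each row shifts and turns the commanded pose from where the row before left it; what a row does not reach is not made up. A row lasts 1/8 s, in which the tool goes at most 62.5 mm and 10.7 degrees, less where a joint would pass 70% of its speed; a pose out of reach is approached as far as the arm can. A call is refused whole if a number of a shift passes 62.5 or a number of a turn 0.188, either way. A call with a gripper value outside its range is refused whole. The fingers move at their own pace and stop on an object; "force" is the grip in N (left out, the last holds). Time passes only in rows, so rows that do not move let the fingers close, or fill a call up. It gives the time, the measured TCP pose, the force and the opening at its end, in the units of the state.
- read_state(): the state, without advancing time (a new reading comes with each control period).
- snapshot(name): name is "scene" or "side" or "wrist"; returns the picture (400x640x3 uint8, red, green, blue); there is no depth.
- camera_model(name): a dict with "K" (3x3 intrinsics, pixels), "pose" (4x4, takes a point from camera to world coordinates); the wrist camera has in their place "T_tool_cam" (4x4, takes a point from camera to tool coordinates, whose origin is the TCP and whose axes are the tool frame's). Camera axes: x right, y down, z forward; pixel columns grow to the right and rows downward; lengths in mm; the calibration is good to about 2 mm. A picture is of the moment at which its call begins: read the wrist's pose just before it. camera_model takes no time and is no camera call.
- sign_off(): hands the job in, once; it reports no verdict.
The state is a dict: "time_s": time; "q": joint angles; "qd": joint speeds; "joint_efforts": joint torques, N m; "tool_pos": TCP position; "orientation": TCP orientation; "wrist_force": force on the tool from outside, world axes, zero at the start; "moment": the same for the moment, N m; "gripper_width": opening from 0.0 (shut) to 1.0 (fully open).
Only numpy, scipy, OpenCV 4.12 (cv2) and the standard library are available. Lean on these libraries where they do the work, as an engineer would, in place of code of your own. Each camera call takes 0.05 s, during which the arm holds its last target.

TASK

Press the eject key of the little teapot warmer so that its spring-loaded tea light tray shoots out, and stop the tray with a fingertip before it reaches the end of its track; it runs the whole way in a moment, so have the other finger standing in its way when you press. Finish while still holding the tray back, partly out and at rest against the finger. Nothing needs gripping: do not lift the tea light out of its tray, and leave the things standing round alone.

Things in the scene. Friction and masses are not known exactly. Their poses are not given: they have to be found in the camera images.
- warmer: Teapot warmer, fixed: grey housing with grill top, 140 (x) x 160 (y) x 64 mm high; before it a flat aluminium track, x -150 to 0, y -34 to 34 mm, floor 6 mm above the worktop, side rails (60 mm apart inside) and end lip 16 mm high at most. Origin: on the worktop under the middle of the housing's front face; x points back into the housing, y left, z up. The eject key stands right (-y) of the track.
- key_top (a point): Centre of the top of the eject key: a black ribbed pad, 38 (warmer x) x 28 mm (y), in a collar 16 mm high, 56 mm in front of the housing and 55 mm right of the track's middle line. Its top is 30 mm above the worktop when up, 20 mm when fully down. Axes parallel to the warmer's.
- key (a joint): How far the eject key is pressed down, m: 0 up, 0.010 fully down. A spring (1.5 N at the start, 4.5 N at the bottom) pushes it up. The tray is let go at about 0.006.
- tray (a joint): How far the tray is out, m: 0 shut (latched), 0.130 at the end lip. Once let go, a spring (3 N at first, 1.6 N at the end) drives it along the track (to the warmer's -x) at 0.3 m/s, slowing to 0.2 m/s; the whole way takes about 0.6 s. Only an obstacle stops it, and the spring keeps pushing.
- tray_front (a point): Middle of the tray's front: an upright aluminium panel 56 mm wide, from 8 to 38 mm above the worktop; shut, it stands 8 mm in front of the housing. A finger standing in the track level with the key's centre meets it when the tray is about 35 to 45 mm out.
- tray_cup (a point): Middle of the floor of the tray's shallow square cup (46 x 46 mm inside, walls 11 mm high above its floor), 11 mm above the worktop, 30.5 mm behind the front face of the tray; the tea light stands in it.
- tea_light: Loose tea light in a metal cup, 38 mm across and 15 mm high, standing in the tray's cup. Origin: centre of its underside.
- match_box: Bystander: small flat box, 38 x 61 x 31 mm, lying left of the track. Origin: centre of its underside.
- teaspoon: Bystander: metal teaspoon, 132 mm long, 9 mm high, lying right of the track's front end. Origin: centre of its underside.
- tea_glass: Bystander: small clear glass, 49 mm across and 62 mm high, beside the housing, left or right. Origin: centre of its underside.
- salt_shaker: Bystander: salt shaker, 44 mm across and 90 mm high, beside the housing, right or left. Origin: centre of its underside.

How it is judged:
By the outcome, as a careful person would: the job done as asked, in the order asked, and still so for the second after the job is handed in, while the arm keeps its last pose, push and grip.
It also fails if it takes over 32 s, if anything falls off the work surface, if the arm or the gripper's body presses on something with over 40 N, if the wrist force passes 120 N, or if a joint passes its speed limit or range.

## Working session

There is one attempt and no reset: what is moved stays moved. The work goes in short steps, Python scripts to look and compute and a tool call to move; the robot and the scene stay as the last step left them, time stands still between calls to the robot, and variables do not carry over. Pictures are saved under pics/ and viewed, and the job is handed in when it is done.

Besides the shell and the picture viewer there is one more tool, called after "Request:" by a JSON object that holds its "fn" and its "kwargs". step_arm: Moves the arm, as the interface text tells. Its arguments: {"type":"object","properties":{"moves":{"type":"array"},"force":{"type":"number"}},"required":["moves"]}

```bash
mkdir -p pics; ls; python3 - <<'E'
from plant import *
import cv2
s=read_state();print(s)
for n in ["scene","side"]:
    im=snapshot(n);cv2.imwrite(f"pics/{n}0.png",im[:,:,::-1])
    c=camera_model(n);print(n,c)
print(camera_model("wrist"))
E
```

```text
pics
{'time_s': 0.0, 'q': array([-8.05865111e+01,  1.18859932e+01,  8.84057249e+01,  5.73038339e-04,
        7.98416912e+01, -8.62137155e+00]), 'qd': array([-0.09835445, -0.01694488, -0.05965154, -0.02287384, -0.07766431,
        0.02458271]), 'joint_efforts': array([-6.41553270e-04, -3.83038187e+01, -2.91594064e+01, -2.42377027e-04,
        1.04716758e-02, -3.08363340e-06]), 'tool_pos': array([ 177.96324753, -546.3823991 ,  403.50035098]), 'orientation': array([[ 3.09593474e-01, -9.50868941e-01, -3.71121735e-04],
       [-9.50866230e-01, -3.09593488e-01,  2.29868429e-03],
       [-2.30064437e-03, -3.58770530e-04, -9.99997289e-01]]), 'wrist_force': array([ 0.23127668, -0.71440333,  0.38823668]), 'moment': array([-0.05749872,  0.02192241,  0.0303044 ]), 'gripper_width': 0.9978504439456765}
scene {'K': array([[501.56398378,   0.        , 319.96744938],
       [  0.        , 501.56398378, 203.18671517],
       [  0.        ,   0.        ,   1.        ]]), 'pose': array([[-8.33664466e-01, -3.37843590e-01,  4.36881297e-01,
         1.33065602e+02],
       [-5.52222080e-01,  4.99377957e-01
[... 549 characters left out ...]
04125e+02],
       [ 1.06918108e-02, -8.95346586e-01, -4.45241705e-01,
         5.57831924e+02],
       [ 0.00000000e+00,  0.00000000e+00,  0.00000000e+00,
         1.00000000e+00]])}
{'K': array([[329.54712312,   0.        , 316.08067792],
       [  0.        , 329.54712312, 198.7929883 ],
       [  0.        ,   0.        ,   1.        ]]), 'T_tool_cam': array([[ 9.99999702e-01, -4.95714678e-04, -5.91148014e-04,
         7.93788559e-01],
       [ 6.62142525e-04,  9.44714535e-01,  3.27893290e-01,
        -8.40424317e+01],
       [ 3.95924605e-04, -3.27893583e-01,  9.44714582e-01,
         3.04257915e+01],
       [ 0.00000000e+00,  0.00000000e+00,  0.00000000e+00,
         1.00000000e+00]])}
```

View pics/scene0.png

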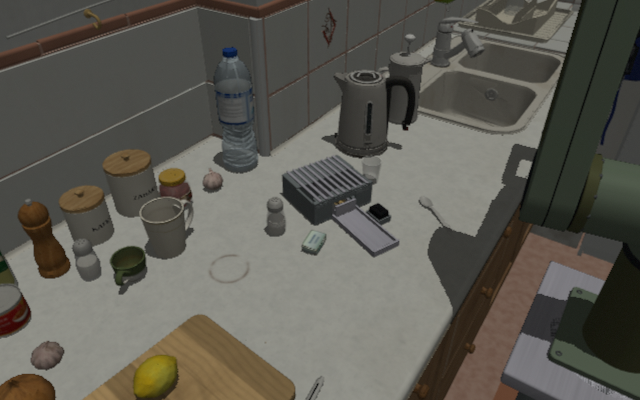

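View pics/side0.png

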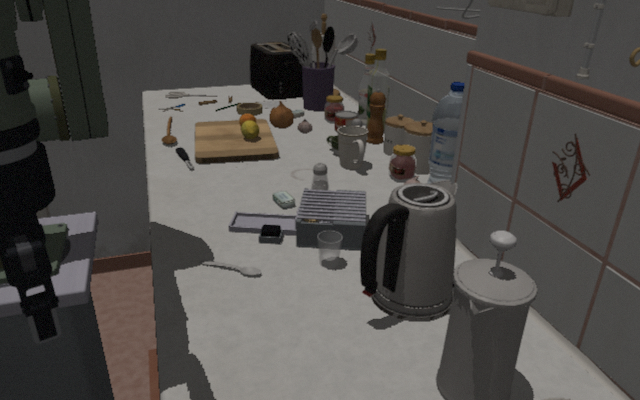

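The scene picture has the warmer at about (325,190), the track running to (385,245) and the key at (379,211). In the side picture the track runs from (232,222) to (300,225), the key is at (270,232), the glass is right of the housing and the shaker is left. I'll enlarge both.

```bash
python3 - <<'E'
import cv2
a=cv2.imread("pics/scene0.png")[145:265,270:430];cv2.imwrite("pics/sc.png",cv2.resize(a,None,fx=5,fy=5,interpolation=cv2.INTER_CUBIC))
a=cv2.imread("pics/side0.png")[175:275,225:385];cv2.imwrite("pics/sd.png",cv2.resize(a,None,fx=5,fy=5,interpolation=cv2.INTER_CUBIC))
E
```

```text
(no output)
```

View pics/sc.png

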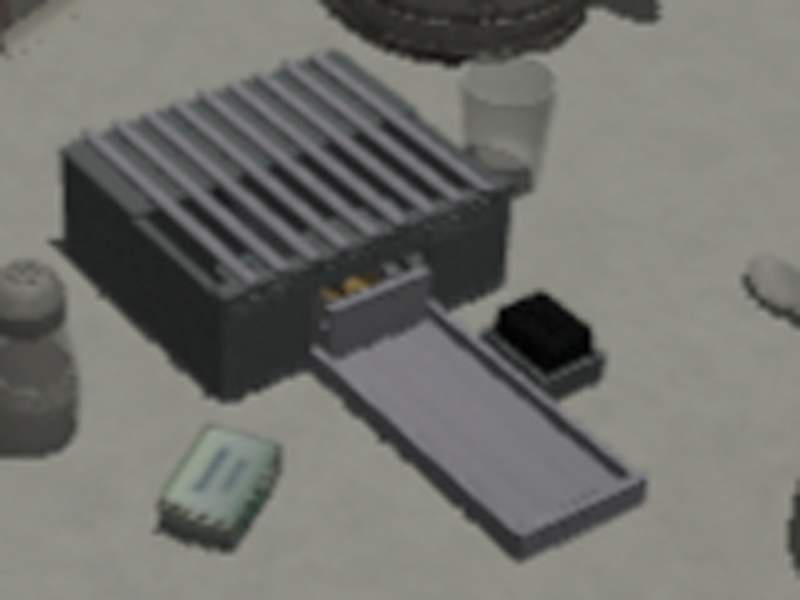

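View pics/sd.png

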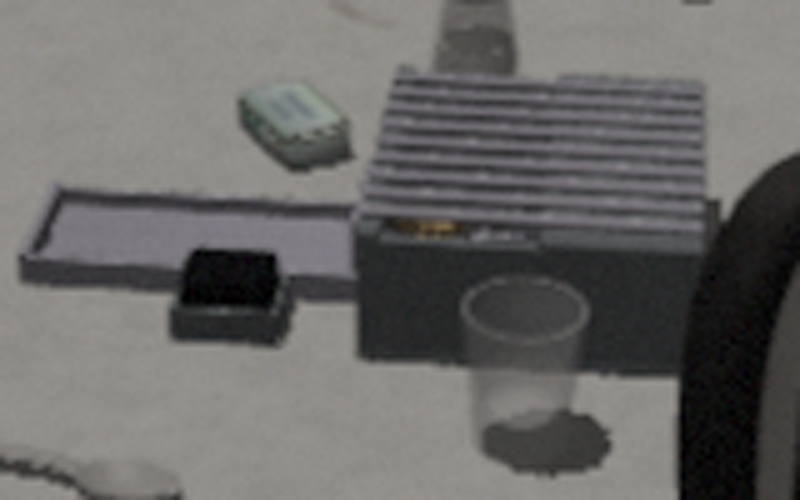

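```bash
cat > h.py <<'E'
import numpy as np
from plant import *
from scipy.optimize import least_squares
def proj(n,P):
    c=camera_model(n);T=np.linalg.inv(c["pose"]);p=P@T[:3,:3].T+T[:3,3];q=p@c["K"].T;return q[:,:2]/q[:,2:]
def W(p,P):
    c,s=np.cos(p[2]),np.sin(p[2]);return P@np.array([[c,-s,0],[s,c,0],[0,0,1]]).T+[p[0],p[1],0]
E
python3 - <<'E'
from h import *
sc=[((0,80,0),(225,397)),((0,80,64),(225,295)),((0,-80,0),(505,287)),((0,-80,64),(510,195)),((140,80,64),(65,150)),((-150,34,0),(520,560)),((-150,34,16),(520,538)),((-150,-34,0),(643,498)),((-150,-34,16),(645,480)),((-56,-55,30),(545,320))]
sd=[((0,-80,0),(360,358)),((0,-80,64),(358,232)),((140,-80,64),(705,245)),((0,80,64),(400,70)),((140,80,64),(703,83)),((-150,-34,0),(22,282)),((-150,-34,16),(22,260)),((-150,34,16),(60,188)),((-56,-55,30),(231,276))]
def prep(l,o):
    return np.array([a for a,b in l],float),(np.array([b for a,b in l])+.5)/5-.5+o
A,a=prep(sc,[270,145]);B,b=prep(sd,[225,175])
def r1(p):return (proj("scene",W(p,A))-a)
def r2(p):return (proj("side",W(p,B))-b)
for nm,f in [("both",lambda p:np.r_[r1(p).ravel(),r2(p).ravel()]),("scene",lambda p:r1(p).ravel()),("side",lambda p:r2(p).ravel())]:
    s=least_squares(f,[550,-150,0],loss="soft_l1",x_scale=[10,10,.1]);p=s.x;print(nm,p[:2],np.degrees(p[2]),s.cost)
    if nm=="both":
        np.save("pose.npy",p);print(r1(p).round(1).tolist(),r2(p).round(1).tolist())
        print(W(p,np.array([[-56,-55,30],[-56,0,6],[-150,0,0],[0,0,0.]])))
E
```

```text
both [581.72205867 -49.60119587] -22.475384638870405 16.82744017982783
[[-0.2, 1.9], [-0.2, -0.8], [0.3, -0.0], [1.2, -4.0], [-1.4, -2.1], [-0.5, 0.2], [0.1, -1.2], [-0.0, 0.4], [0.3, -1.7], [0.2, -1.1]] [[-0.8, 1.1], [-0.4, -1.0], [0.4, 0.3], [-0.7, -2.0], [0.4, -1.6], [0.3, 1.1], [-0.1, -0.9], [-0.7, -1.2], [-0.3, -2.6]]
[[508.94984632 -79.01556499  30.        ]
 [529.97560277 -28.19315295   6.        ]
 [443.11548036   7.74177624   0.        ]
 [581.72205867 -49.60119587   0.        ]]
scene [580.59692788 -47.52318879] -22.41500602083746 8.503384979829807
side [581.37247855 -52.7890961 ] -22.49239583688563 6.234774950176881
```

Request:
{"fn": "step_arm", "kwargs": {"moves": [[53, [22.8, 33, -4], [0, 0, 0.1623]], [53, [22.8, 33, -4], [0, 0, 0.1623]], [53, [22.8, 33, -4], [0, 0, 0.1623]], [53, [22.8, 33, -4], [0, 0, 0.1623]], [53, [22.8, 33, -4], [0, 0, 0.1623]]]}}

```text
time_s: 0.72
tool_pos: [292.5, -380.4, 384.1]
orientation: [[0.905, -0.425, -0.0], [-0.425, -0.905, 0.001], [-0.001, -0.001, -1.0]]
wrist_force: [0.7, -0.3, 0.2]
gripper_width: 0.533
```

Request:
{"fn": "step_arm", "kwargs": {"moves": [[53, [22.8, 33, -4], [0, 0, 0.1623]], [53, [22.8, 33, -4], [0, 0, 0.1623]], [53, [22.8, 33, -4], [0, 0, 0.1623]], [53, [22.8, 33, -4], [0, 0, 0.1623]], [53, [22.8, 33, -4], [0, 0, 0.1623]]]}}

```text
time_s: 1.35
tool_pos: [406.4, -215.5, 364.2]
orientation: [[0.932, 0.364, -0.001], [0.364, -0.932, 0.0], [-0.0, -0.001, -1.0]]
wrist_force: [-0.4, 0.0, -0.3]
gripper_width: 0.533
```

Request:
{"fn": "step_arm", "kwargs": {"moves": [[53, [22.8, 33, -4], [0, 0, 0.1623]], [53, [22.8, 33, -4], [0, 0, 0.1623]], [53, [22.8, 33, -4], [0, 0, 0.1623]], [53, [22.8, 33, -4], [0, 0, 0.1623]], [53, [22.8, 33, -4], [0, 0, 0.1623]]]}}

```text
time_s: 1.98
tool_pos: [520.4, -50.5, 344.1]
orientation: [[0.377, 0.926, -0.001], [0.926, -0.377, 0.0], [-0.0, -0.001, -1.0]]
wrist_force: [-0.1, -0.7, -0.7]
gripper_width: 0.528
```

Request:
{"fn": "step_arm", "kwargs": {"moves": [[53, [0, 0, -10], [0, 0, 0]], [53, [0, 0, -10], [0, 0, 0]], [53, [0, 0, -10], [0, 0, 0]], [53, [0, 0, 0], [0, 0, 0]], [53, [0, 0, 0], [0, 0, 0]]]}}

```text
time_s: 2.6
tool_pos: [519.9, -52.4, 314.8]
orientation: [[0.383, 0.924, 0.0], [0.924, -0.383, -0.0], [-0.0, 0.0, -1.0]]
wrist_force: [0.4, 0.4, 0.7]
gripper_width: 0.528
```

```bash
python3 - <<'E'
from h import *
import cv2
s=read_state();print(s["time_s"],s["tool_pos"],s["orientation"],s["wrist_force"],s["gripper_width"])
np.savez("w1.npz",p=s["tool_pos"],R=s["orientation"])
for n in["wrist","scene","side"]:
    cv2.imwrite(f"pics/{n}1.png",snapshot(n)[:,:,::-1])
E
```

```text
2.6 [519.92199032 -52.36698948 314.83373915] [[ 3.83475551e-01  9.23550989e-01  2.69306676e-04]
 [ 9.23551028e-01 -3.83475533e-01 -1.16503177e-04]
 [-4.32410329e-06  2.93394577e-04 -9.99999957e-01]] [0.35611059 0.40663967 0.66106606] 0.5278986880531283
```

View pics/wrist1.png

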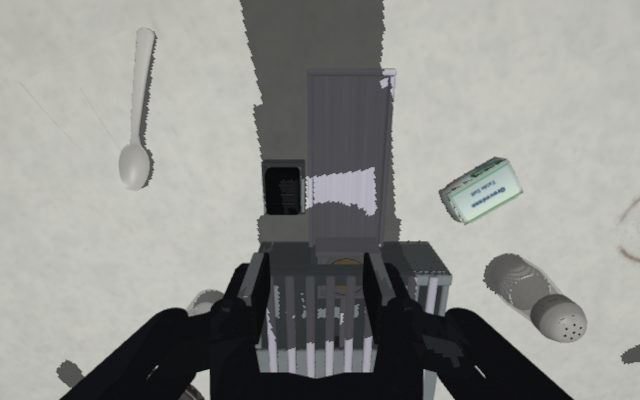

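```bash
cat >> h.py <<'E'
def projw(p,R,P):
    c=camera_model("wrist");T=np.eye(4);T[:3,:3]=R;T[:3,3]=p;T=np.linalg.inv(T@c["T_tool_cam"]);x=P@T[:3,:3].T+T[:3,3];q=x@c["K"].T;return q[:,:2]/q[:,2:]
E
python3 - <<'E'
from h import *
import cv2
im=cv2.imread("pics/wrist1.png");d=np.load("w1.npz");p=np.load("pose.npy")
P=np.array([[-150,-34,16],[-150,34,16],[0,-34,16],[0,34,16],[-75,-69,30],[-37,-69,30],[-37,-41,30],[-75,-41,30],[-56,-55,30],[0,80,64],[-8,-28,38],[-8,28,38]],float)
q=projw(d["p"],d["R"],W(p,P));print(q.round(1))
tips=np.array([[x,y,z] for x in(-23,23) for y in(-11,11) for z in (165,)],float)
qt=projw(d["p"],d["R"],tips@d["R"].T+d["p"]);print(qt)
big=cv2.resize(im[50:300,230:470],None,fx=2.4,fy=2.4,interpolation=cv2.INTER_CUBIC)
cv2.imwrite("pics/w1plain.png",big)
for a in q: cv2.circle(big,tuple(int(round(v)) for v in (a-[230,50]+.5)*2.4-.5),3,(0,0,255),1)
for a in qt: cv2.circle(big,tuple(int(round(v)) for v in (a-[230,50]+.5)*2.4-.5),3,(0,255,0),1)
cv2.imwrite("pics/w1o.png",big)
E
```

```text
[[306.8  71.4]
 [396.3  71.2]
 [308.7 248.2]
 [383.5 248. ]
 [263.4 172. ]
 [265.8 216.3]
 [299.5 216.3]
 [298.6 171.9]
 [281.8 194.6]
 [455.2 277.1]
 [315.2 251.9]
 [382.  251.8]]
[[268.07516638 254.13714349]
 [270.28618521 294.88107412]
 [368.34429537 254.07513772]
 [366.0002816  294.82376027]]
```

View pics/w1o.png

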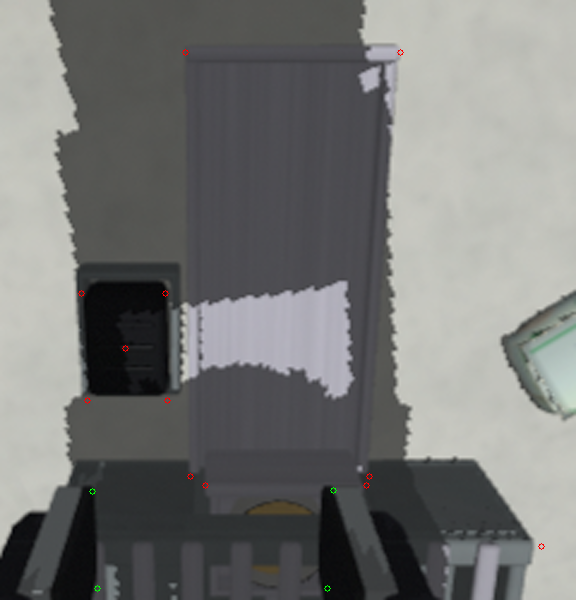

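```bash
python3 - <<'E'
from h import *
d=np.load("w1.npz");p=np.load("pose.npy");c=camera_model("wrist");T=np.eye(4);T[:3,:3]=d["R"];T[:3,3]=d["p"];T=T@c["T_tool_cam"]
def hit(u,v,z):
    r=T[:3,:3]@np.linalg.inv(c["K"])@[u,v,1];return T[:3,3]+r*(z-T[2,3])/r[2]
k=hit(282.6,190.5,30);print("key",k)
a=hit((185.5)/2.4+229.5,45.5/2.4+49.5,16);b=hit(400.5/2.4+229.5,45.5/2.4+49.5,16);print(a,b,np.linalg.norm(a-b),np.degrees(np.arctan2(*(b-a)[1::-1])))
m=(a+b)/2;
print("key in tool",(k-d["p"])@d["R"], "trackmid in tool",(m-d["p"])@d["R"])
E
```

```text
key [505.98798393 -76.99576619  30.        ]
[428.20220092 -22.89593755  16.        ] [454.28417036  39.80242413  16.        ] 67.90694873730503 67.41311716146548
key in tool [-28.08805118  -3.50780078 284.8328437 ] trackmid in tool [ 26.00048275 -96.07463527 298.80545181]
```

Request:
{"fn": "step_arm", "kwargs": {"moves": [[53, [-3.2, 1.3, -20], [0, 0, 0]], [53, [0, 0, -30], [0, 0, 0]], [53, [0, 0, -30], [0, 0, 0]], [53, [0, 0, -20], [0, 0, 0]], [53, [0, 0, 0], [0, 0, 0]]]}}

```text
time_s: 3.38
tool_pos: [516.0, -50.3, 213.3]
orientation: [[0.382, 0.924, -0.004], [0.924, -0.382, 0.001], [-0.0, -0.004, -1.0]]
wrist_force: [0.8, 0.1, 0.5]
gripper_width: 0.53
```

```bash
python3 - <<'E'
from h import *
import cv2
s=read_state();print(s["time_s"],s["tool_pos"],s["wrist_force"],s["gripper_width"])
np.savez("w2.npz",p=s["tool_pos"],R=s["orientation"])
for n,(x,y,f) in dict(wrist=(160,100,2),side=(215,160,4),scene=(270,140,4)).items():
    im=snapshot(n)[:,:,::-1];cv2.imwrite(f"pics/{n}2.png",im)
    w=800//f;cv2.imwrite(f"pics/{n}2c.png",cv2.resize(im[y:y+ (600//f),x:x+w],None,fx=f,fy=f,interpolation=cv2.INTER_CUBIC))
E
```

```text
3.375 [515.99988688 -50.27405013 213.32623454] [0.75503116 0.12112991 0.49198955] 0.529963348819211
```

View pics/wrist2c.png

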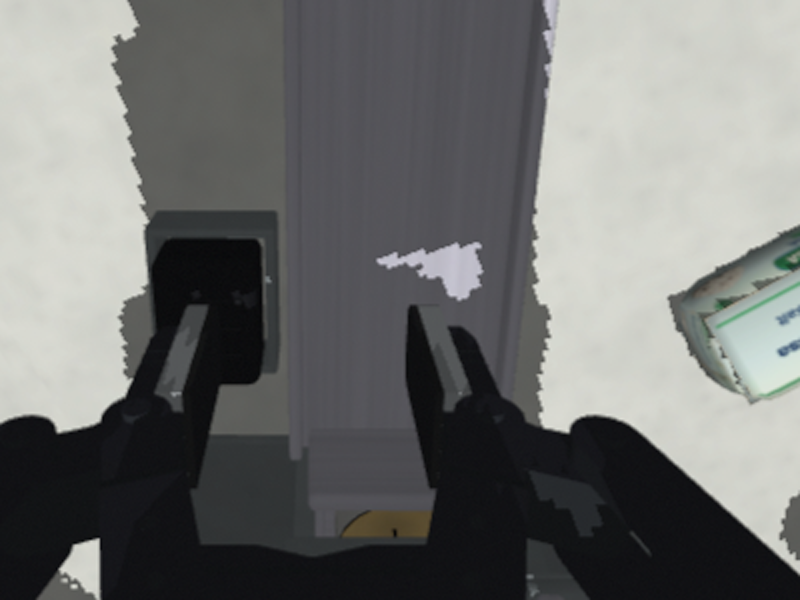

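View pics/side2c.png

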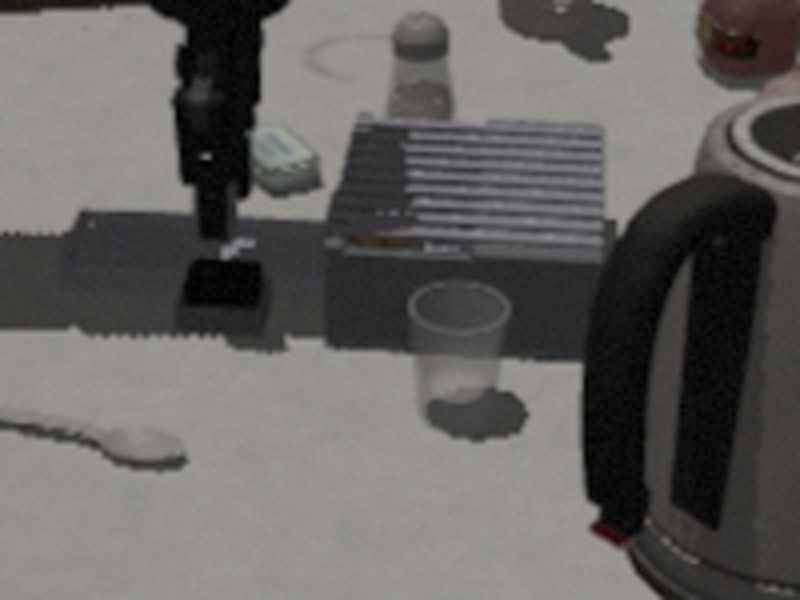

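View pics/scene2c.png

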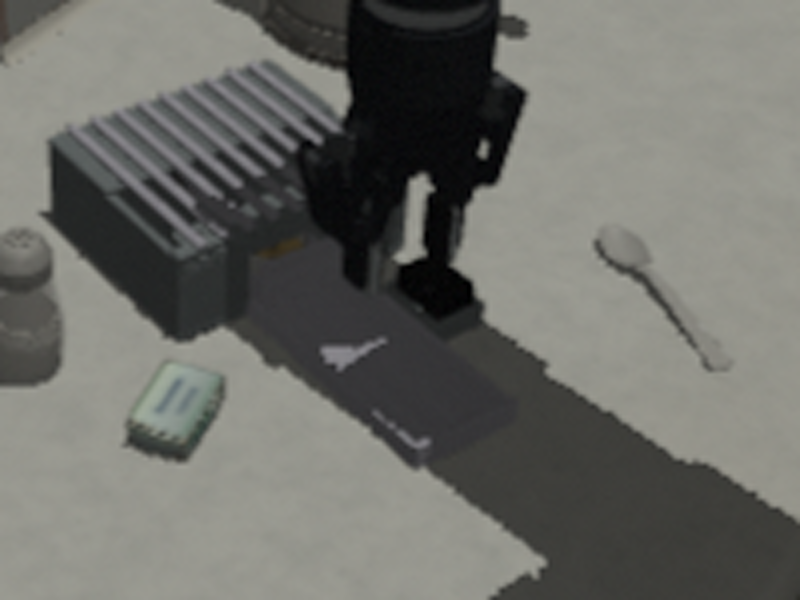

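```bash
python3 - <<'E'
from h import *
d=np.load("w2.npz");c=camera_model("wrist");Tc=c["T_tool_cam"];T=np.eye(4);T[:3,:3]=d["R"];T[:3,3]=d["p"];T=T@Tc
def hit(u,v,z):
    r=T[:3,:3]@np.linalg.inv(c["K"])@[u,v,1];return (T[:3,3]+r*(z-T[2,3])/r[2]-d["p"])@d["R"]
print("key",hit(264,255,30), "rails",hit(160+287/2,250,16),hit(160+540/2,250,16))
# finger tips: assume front edge y=-11 -> depth and x
for u,v in [(186,306),(212,306),(408,306),(436,306)]:
    r=Tc[:3,:3]@np.linalg.inv(c["K"])@[160+u/2,100+v/2,1]
    for y in(-11,):
        t=(y-Tc[1,3])/r[1];print(Tc[:3,3]+r*t)
E
```

```text
key [-28.15830686  -0.48794231 183.34214721] rails [ -8.10919512   4.01405153 197.31665026] [ 63.52186458   4.04628972 197.28372334]
[-30.11363348 -11.         166.09044313]
[-24.10758714 -11.         166.08273992]
[ 21.14785782 -11.         166.02469637]
[ 27.60990971 -11.         166.0164083 ]
```

Request:
{"fn": "step_arm", "kwargs": {"moves": [[53, [0, 0, -10], [0, 0, 0]], [53, [0, 0, -5], [0, 0, 0]], [53, [0, 0, -5], [0, 0, 0]], [53, [0, 0, -4], [0, 0, 0]], [53, [0, 0, 0], [0, 0, 0]]]}}

```text
time_s: 4.15
tool_pos: [516.9, -50.5, 191.0]
orientation: [[0.382, 0.924, -0.0], [0.924, -0.382, -0.0], [-0.0, -0.0, -1.0]]
wrist_force: [-1.7, 0.1, 5.8]
gripper_width: 0.527
```

```bash
cat > look.py <<'E'
from h import *
import cv2,sys
k=sys.argv[1]
s=read_state();print(s["time_s"],s["tool_pos"],s["wrist_force"],s["moment"],s["gripper_width"])
for n,(x,y,f) in dict(wrist=(160,100,2),side=(215,160,4)).items():
    im=snapshot(n)[:,:,::-1];cv2.imwrite(f"pics/{n}{k}.png",im)
    w=800//f;cv2.imwrite(f"pics/{n}{k}c.png",cv2.resize(im[y:y+ (600//f),x:x+w],None,fx=f,fy=f,interpolation=cv2.INTER_CUBIC))
E
python3 look.py 3
```

```text
4.15 [516.94242502 -50.4530407  190.95638429] [-1.71113221  0.06990069  5.84314354] [-0.06338357  0.34151868  0.08926277] 0.5273560284021372
```

View pics/wrist3c.png

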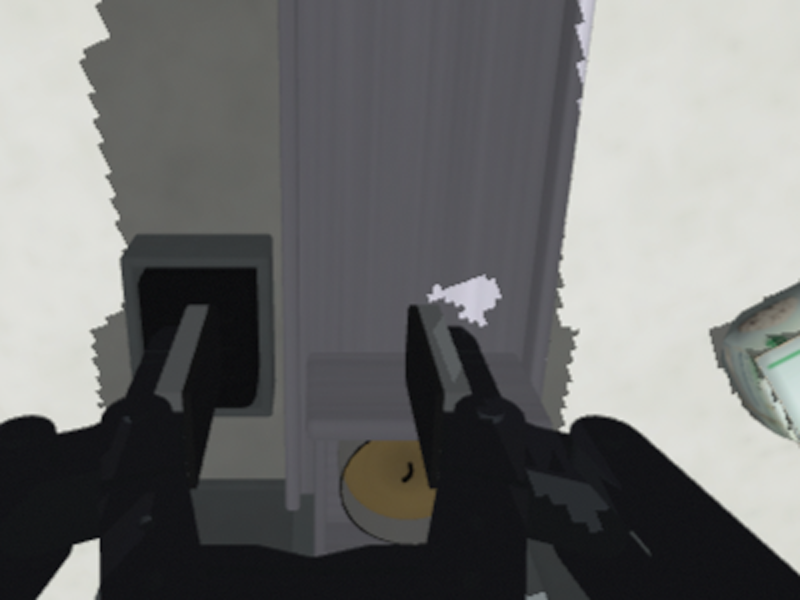

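View pics/side3c.png

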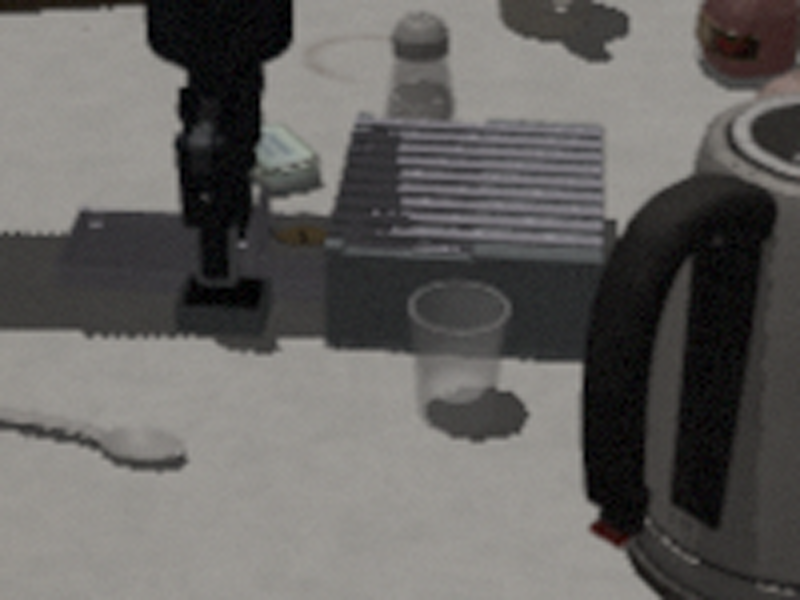

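The tray has come out with the tea light inside. Its panel is at the track finger, at about (420,390) in the crop, and the wrist force shows a push of about 1.7 N. I'll hold still and check that the tray is at rest.

Request:
{"fn": "step_arm", "kwargs": {"moves": [[53, [0, 0, 0], [0, 0, 0]], [53, [0, 0, 0], [0, 0, 0]], [53, [0, 0, 0], [0, 0, 0]], [53, [0, 0, 0], [0, 0, 0]], [53, [0, 0, 0], [0, 0, 0]]]}}

```text
time_s: 4.88
tool_pos: [516.9, -50.4, 191.0]
orientation: [[0.382, 0.924, -0.0], [0.924, -0.382, -0.0], [-0.0, 0.0, -1.0]]
wrist_force: [-0.5, 0.4, 5.6]
gripper_width: 0.528
```

```bash
python3 look.py 4; python3 - <<'E'
from h import *
import cv2
for n in("wrist","side"):
    a=cv2.imread(f"pics/{n}3.png").astype(int);b=cv2.imread(f"pics/{n}4.png").astype(int);d=abs(a-b).max(2);print(n,(d>40).sum(),d.mean())
s=np.mean([read_state()["wrist_force"] for _ in range(3)],0);print(s)
E
```

```text
4.875 [516.89902711 -50.44302853 190.95743816] [-0.49665748  0.43862766  5.63252248] [-0.13776142  0.33774286  0.06772417] 0.5279318326047943
wrist 20 0.75325
side 1 2.5744296875
[-2.02540558  1.03617785  5.65922941]
```

View pics/wrist4c.png

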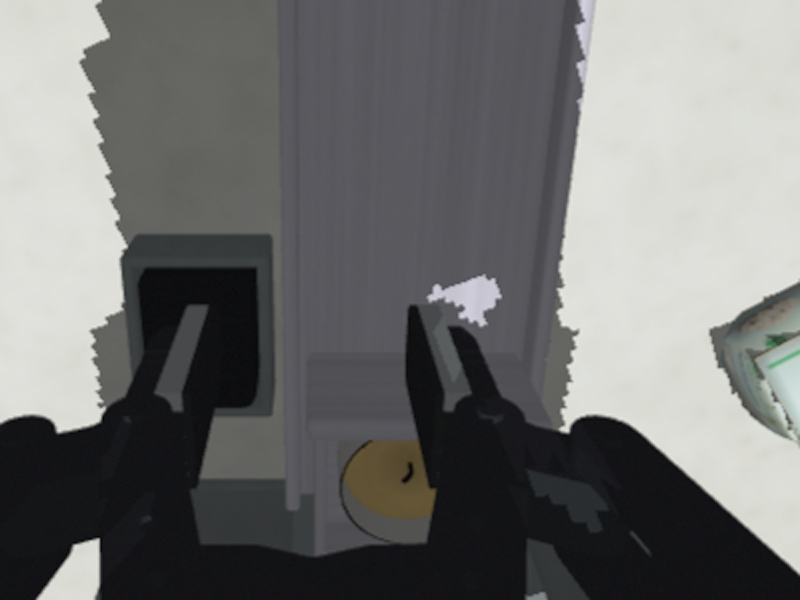

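```bash
python3 - <<'E'
from plant import *
print(sign_off())
E
```

```text
the job is handed in; nothing more can be done
None
```

I pressed the eject key with one fingertip while the other stood in the track. The tray shot out and stopped against that finger, partly out, and I handed the job in at about 5 s with the finger still holding it.

- **At rest:** wrist and side pictures taken 0.7 s apart show no visible movement. The tray is well short of the end lip and the tea light is still in its cup.
- **Forces:** the wrist reads about 5.7 N upward, roughly what the key spring gives near the bottom. The sideways push from the tray averages about 2.3 N along the track. Single readings of it varied from about 0.7 to 1.7 N.
- **Bystanders:** none of the things standing round were touched, as far as the pictures show.
- **Measurements that disagreed:** the fixed cameras put the key about 3 mm too far back towards the housing compared with the wrist camera. I used the wrist camera's position.
- **Not measured:** I did not work out the exact tray travel from the pictures. From the finger's position it should be about 35 mm.

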